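Shingle glaze sample tiles on a drying tray

TASK

Continue the row of sample tiles in the wooden tray, overlapping them like roof shingles from the white tile towards the tray's empty end: the plain terracotta-red tile resting on the end of the white one, and the green tile resting on the end of the red one. Each should cover about a third of the length of the tile before it, lined up in one straight row along the tray, coloured faces up. Leave the white tile where it lies, and set the tiles down gently rather than dropping them.

Things in the scene. Friction and masses are not known exactly. Their poses are not given: they have to be found in the camera images.
- tray: Fixed shallow wooden drying tray standing on the bench. Outside 292 mm along its x axis x 172 mm along y; inside 280 x 160 mm; floor 5 mm thick, rim 12 mm above the bench and 6 mm thick. Origin at the centre of its underside. Its x axis runs along the row, from the end where the white tile lies (-x) to the empty end (+x).
- tile_white: Flat ceramic sample tile, 90 mm long (its x axis) x 44 mm wide (y) x 12 mm thick (z), about 100 g, white all over. Origin at the centre of its underside. It already lies flat in the tray near the tray's -x end, loose, its long side along the tray; its x axis points along the tray's x axis (within 2 degrees) towards the empty end.
- tile_red: Flat ceramic sample tile, 90 mm long (its x axis) x 44 mm wide (y) x 12 mm thick (z), about 100 g, terracotta red all over (top and sides). Origin at the centre of its underside. Starts flat on the bench to the right of the tray, at any of three places that it shares with the green tile and a blue one; can be gripped across its 44 mm width.
- tile_green: Flat ceramic sample tile, 90 mm long (its x axis) x 44 mm wide (y) x 12 mm thick (z), about 100 g, green glazed top on a tan clay body. Origin at the centre of its underside. Starts flat on the bench, green face up, at another of the three places; can be gripped across its 44 mm width. A blue tile of the same size is not part of the job.

How it is judged (in metres and radians):
At the end, for the whole second after the job is handed in: White tile flat, moved under 20 mm. Red rests on white, green on red, face up: centres 43-77 mm apart along the row, red within 18 mm and green within 22 mm sideways of the white tile's line, within 15 degrees of the tray's length, sloping 4-19 degrees, released and at rest (distance of tile_white from where it was at the start of the episode below 0.02 m and angle between tile_white's own z axis and vertical below 0.06 rad and x of tile_red in the frame of tile_white between 0.043 and 0.077 m and y of tile_red in the frame of tile_white between -0.018 and 0.018 m and z of tile_red in the frame of tile_white between 0.004 and 0.022 m and distance between tile_green and tile_red between 0.043 and 0.077 m and x of tile_green in the frame of tile_white above 0.095 m and y of tile_green in the frame of tile_white between -0.022 and 0.022 m and z of tile_green in the frame of tile_white between 0.004 and 0.025 m and angle between the x axis of each of tile_red, tile_green and the x axis of tray, either way round below 0.26 rad and angle between tile_red's own z axis and vertical between 0.07 and 0.34 rad and angle between tile_green's own z axis and vertical between 0.07 and 0.34 rad and linear speed of each of tile_white, tile_red, tile_green below 0.02 m/s); the robot touches nothing.
It fails at once if the red tile is dropped: it moves faster than 0.7 m/s with no finger on it (a fall of more than about 25 mm) (linear speed of tile_red above 0.7 m/s and contact force between the fingers and tile_red below 0.01 N).
It fails at once if the green tile is dropped: it moves faster than 0.7 m/s with no finger on it (a fall of more than about 25 mm) (linear speed of tile_green above 0.7 m/s and contact force between the fingers and tile_green below 0.01 N).
It also fails if it takes over 61 s, if anything falls off the work surface, if the arm or the gripper's body presses on something with over 40 N, if the wrist force passes 120 N, or if a joint passes its speed limit or range.

ROBOT

A 6-joint arm with a two-finger parallel gripper is mounted at the origin on the work surface. World frame = base frame: x ahead of the robot, y to its left, z up, the work surface at z = 0. Lengths are in mm, angles in rad, forces in N, time in s.
With the tool pointing down it reaches from about 325 to 775 mm from the base axis. Payload 9.3 kg.
Tool frame: the origin (TCP) lies midway between the tips of the shut fingers; the grasp point (between the pads) lies 19 mm behind it; z points along the fingers, y is the line along which they close (so a half turn about z gives the same grasp; the last joint's range is limited). The gripper opens to 85 mm and grips with 20 to 120 N. Pads are 22 mm wide; open, the fingers measure 114 mm over their backs; the gripper's body (76 mm by 85 mm) begins 54 mm behind the grasp point. The pads swing forward as they close: fully open they stand 13 mm farther back than shut.
Start: joints at [1.099, 0.259, 0.021, 1.334, 0, 1.418], TCP at [172.386, 522.283, 231.279] pointing down, gripper open.
Joint ranges: [-3.04, 3.04], [-0.91, 1.82], [-1.04, 1.36], [-1.92, 1.95], [-1.52, 1.45], [-3.14, 3.14]. Speed limits (rad/s): [2.22, 2.22, 2.79, 3.14, 3.14, 3.14].

INTERFACE

Orientations are given as a 3x3 rotation matrix whose columns are the frame's x, y, z axes.
In Python, from bench import telemetry, vision, arm gives the robot as it stands. The module is installed in compiled form; this text tells all that it offers.
- The arm moves only by the shell command python3 -m pendant 'ROWS' [FORCE]. ROWS is JSON, a list that holds one entry, the list of rows, each a list of 5 numbers: the opening, from -1 (shut) to 1 (fully open), then the shift along the tool's x, y, z each as a share of 0.4 m, from -1 to 1, then the turn about the tool's z as a share of pi rad, from -1 to 1. A call has 1 to 20 rows; each row shifts and turns the commanded pose from where the row before left it, along the tool's axes as they then stand; what a row does not reach is not made up. A row lasts 1/12 s, in which the tool goes at most 41.7 mm and 7.16 degrees, less where a joint would pass 70% of its speed; a pose out of reach is approached as far as the arm can. A call with a number of a shift or a turn outside -1 to 1 is refused whole. A call with a gripper value outside its range is refused whole. The fingers move at their own pace and stop on an object; FORCE is the grip in N (left out, the last holds). Time passes only in rows, so rows that do not move let the fingers close. It gives the time, the measured TCP pose, the force, the opening and the grip force at its end, in the units of the state.
- telemetry.state(): the state, without advancing time (a new reading comes with each control period).
- vision.snapshot(name): name is "scene" or "top" or "wrist"; returns a dict with "image" (384x512x3 uint8, blue, green, red), "fx", "fy", "cx", "cy" (pixels), "k1" (the pictures are not rectified: a ray, as slopes to the right and down, at radius r is drawn at 1 + k1 r^2 times it, then the intrinsics apply), "R" (3x3) and "t" (3): a world point X has camera coordinates R X + t; the wrist camera has in their place "tool_from_camera" (4x4, takes a point from camera to tool coordinates, whose origin is the TCP and whose axes are the flange's). Camera axes: x right, y down, z forward; pixel columns grow to the right and rows downward; lengths in mm; the calibration is good to about 2 mm. A picture is of the moment at which its call begins: read the wrist's pose just before it. There is no depth.
- arm.sign_off(): hands the job in; it is judged then, once.
Trained networks look in a picture, given as the dict that the camera call returned (one of the last four; its "shot" number tells which), for a name from the list of things; names that differ only in an ending like _2 or _b are one class to them, and where a whole thing is asked for, a point or a joint stands for the part that bears it (a point fixed in the world has none). Each returns a list of dicts, best first, with "score" (0 to 1); they miss things now and then, are a little off and sometimes report something else, mostly with a low value. They report only what shows in the picture. A call takes as long as a camera call.
- vision.silhouettes(query, picture): "pixels" (384x512 bool, what is visible of it) and "position" ([row, column] in pixels, amid what is visible of it).
- vision.tip_of(query, picture): "position" ([row, column] in pixels: a listed point, or the origin of a listed thing).
The state is a dict: "time": time; "joint_pos": joint angles; "dq": joint speeds; "tau": joint torques, N m; "tcp_pos": TCP position; "tool_rot": TCP orientation; "force": force on the tool from outside, world axes, zero at the start; "ft_torque": the same for the moment, N m; "finger_gap": finger opening in mm; "grasp_force": force on a finger pad.
Only numpy, scipy, OpenCV 4.12 (cv2) and the standard library are available. Lean on these libraries where they do the work, as an engineer would, in place of code of your own. Each camera call takes 0.05 s, during which the arm holds its last target. There are 200 camera calls.

## Working session

There is one attempt and no reset: what is moved stays moved. The work goes in short steps, Python scripts to look and compute and a shell command to move; the robot and the scene stay as the last step left them, time stands still between calls to the robot, and variables do not carry over. Pictures are saved under pics/ and viewed, at most 10 in all, crops included, and the job is handed in when it is done.

```bash
mkdir -p pics
cat > h.py <<'E'
import numpy as np, cv2
from bench import telemetry, vision, arm
def und(s,px):
    x=(px[1]-s["cx"])/s["fx"]; y=(px[0]-s["cy"])/s["fy"]
    rd=np.hypot(x,y); r=rd
    for _ in range(20): r=rd/(1+s["k1"]*r*r)
    k=r/rd if rd>0 else 1
    return np.array([x*k,y*k,1])
def world(s,px,z):
    R=np.array(s["R"]);t=np.array(s["t"]); d=R.T@und(s,px); c=-R.T@t
    return c+d*(z-c[2])/d[2]
def rect(s,mask,z):
    m=mask.astype(np.uint8); cs,_=cv2.findContours(m,cv2.RETR_EXTERNAL,cv2.CHAIN_APPROX_NONE)
    c=max(cs,key=cv2.contourArea)[:,0,:]
    P=np.array([world(s,(p[1],p[0]),z)[:2] for p in c],np.float32)
    (cx,cy),(w,h),a=cv2.minAreaRect(P)
    if w<h: w,h,a=h,w,a+90
    return np.round([cx,cy,w,h,(a+90)%180-90],1)
E
python3 - <<'E'
from h import *
st=telemetry.state(); print(st["time"],st["tcp_pos"],np.round(st["tool_rot"],3),st["finger_gap"])
s=vision.snapshot("top"); cv2.imwrite("pics/top1.png",s["image"])
print({k:s[k] for k in s if k!="image"})
for n,z in [("tray",12),("tile_white",17),("tile_red",12),("tile_green",12)]:
    for d in vision.silhouettes(n,s)[:2]: print(n,d["score"],d["position"],rect(s,d["pixels"],z))
    for d in vision.tip_of(n,s)[:1]: print("  tip",d["score"],d["position"])
s=vision.snapshot("scene"); cv2.imwrite("pics/scene1.png",s["image"])
E
```

```text
0.0 [172.23209866 522.03569425 230.65983709] [[-0.95   0.313 -0.001]
 [ 0.313  0.95  -0.001]
 [ 0.    -0.001 -1.   ]] 85.11216847214561
{'fx': 373.0029003494995, 'fy': 373.0029003494995, 'cx': 258.7790978125393, 'cy': 197.0238375464738, 'k1': -0.11969496375572325, 'R': array([[-1.84920273e-02, -9.99822556e-01, -3.59183204e-03],
       [-9.79063065e-01,  1.88362094e-02, -2.02683775e-01],
       [ 2.02715467e-01, -2.31403838e-04, -9.79237655e-01]]), 't': array([ -6.1887326 , 519.2463555 , 634.00264933]), 'shot': 1}
tray 0.72 [171.5, 168.0] [577.5 168.9 294.3 176.3   6.8]
  tip 0.88 [174.6, 165.2]
tile_white 0.65 [217.3, 161.8] [485.2 168.1  88.7  45.8   6.4]
  tip 0.6 [217.4, 161.8]
tile_red 0.61 [166.2, 299.3] [587.1 -97.8  94.7  47.5   2.7]
  tip 0.69 [167.8, 301.5]
tile_green 0.61 [239.4, 295.6] [448.4 -85.   89.2  44.1  -2.4]
  tip 0.85 [235.8, 295.1]
```

View pics/top1.png

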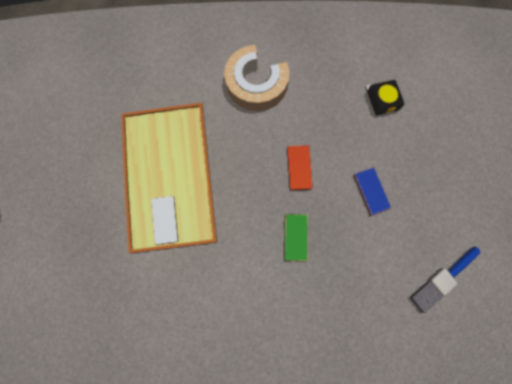

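View pics/scene1.png

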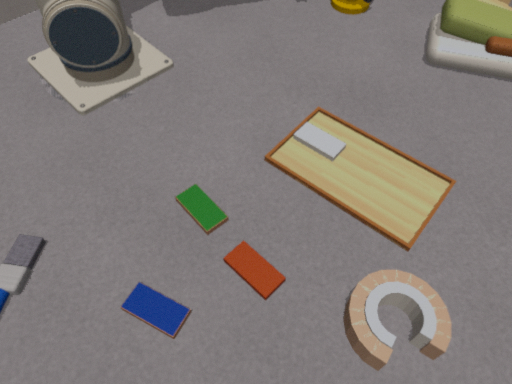

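The top view shows the tray centred near (168,177), white near (164,219), red near (300,167), green near (295,238) and blue near (373,191). The scene view agrees with this layout. I'll check the networks' masks with colour segmentation.

```bash
cat >> h.py <<'E'
def cseg(im,n):
    h=cv2.cvtColor(im,cv2.COLOR_BGR2HSV).astype(int); H,S,V=h[...,0],h[...,1],h[...,2]
    m={"red":((H<8)|(H>172))&(S>170)&(V>80),"green":(H>45)&(H<75)&(S>120)&(V>50),"white":(S<45)&(V>150)}[n]
    m=m.astype(np.uint8); k,l,stt,_=cv2.connectedComponentsWithStats(m)
    return l,stt
E
python3 - <<'E'
from h import *
s=vision.snapshot("top"); im=s["image"]
R=np.array(s["R"]);print("cam",-R.T@np.array(s["t"]))
for n,z in [("white",17),("red",12),("green",12)]:
    l,stt=cseg(im,n)
    for i in np.argsort(-stt[1:,4])[:3]+1: 
        if stt[i,4]>300: print(n,stt[i],rect(s,l==i,z))
E
```

```text
cam [379.73834277 -15.82155689 726.05985073]
white [ 152  196   26   48 1055] [485.6 168.1  90.6  45.    6.8]
white [234  52  46  41 761] [794.5 -13.4  96.9  88.3  59. ]
white [433 269  24  26 359] [ 353.6 -370.5   39.4   36.6   37.9]
red [288 146  24  44 888] [586.8 -97.7  88.   41.8   1.6]
green [285 215  22  45 956] [448.3 -85.   85.1  40.2  -2.3]
```

```bash
cat >> h.py <<'E'
def plan(x,y,z,ang):  # target TCP, tool-y world angle (deg): shares after turning
    st=telemetry.state(); R=np.array(st["tool_rot"]); a=np.degrees(np.arctan2(R[1,1],R[0,1]))
    d=np.array([x,y,z])-st["tcp_pos"]; t=np.radians(ang)
    Y=np.array([np.cos(t),np.sin(t),0]); X=np.array([-Y[1],Y[0],0])
    print("t",round(st["time"],2),"tcp",np.round(st["tcp_pos"],1),"yaw",round(a,2),"gap",round(st["finger_gap"],1),"grip",np.round(st["grasp_force"],1),"F",np.round(st["force"],1))
    print("turn share",round(-(ang-a)/180,4),"xyz share",np.round([d@X/400,d@Y/400,-d[2]/400],4))
E
python3 -m pendant '[[[1,0,0,0,-0.0378],[1,0,0,0,-0.0378],[1,0,0,0,-0.0378],[1,-0.0545,-0.0883,0,0],[1,-0.0545,-0.0883,0,0],[1,-0.0545,-0.0883,0,0],[1,-0.0545,-0.0883,0,0],[1,-0.0545,-0.0883,0,0],[1,-0.0545,-0.0883,0,0],[1,-0.0545,-0.0883,0,0],[1,-0.0545,-0.0883,0,0],[1,-0.0545,-0.0883,0,0],[1,-0.0545,-0.0883,0,0],[1,-0.0545,-0.0883,0,0],[1,-0.0545,-0.0883,0,0],[1,-0.0545,-0.0883,0,0],[1,-0.0545,-0.0883,0,0],[1,-0.0545,-0.0883,0,0],[1,-0.0545,-0.0883,0,0],[1,-0.0545,-0.0883,0,0]]]' 30
python3 -c "
from h import *
plan(588.5,-98.5,100,92.2)"
```

```text
time: 2.22
tcp_pos: [566.0, -65.9, 231.4]
tool_rot: [[-0.999, -0.037, 0.0], [-0.037, 0.999, 0.0], [-0.0, -0.0, -1.0]]
force: [1.0, 0.7, 0.4]
finger_gap: 85.5
grasp_force: 0.0
t 2.22 tcp [566.  -65.9 231.4] yaw 92.13 gap 85.5 grip 0.0 F [1.  0.7 0.4]
turn share -0.0004 xyz share [-0.0531 -0.0835  0.3284]
```

```bash
python3 -m pendant '[[[1,-0.0531,-0.0835,0,0],[1,0,0,0.1,0],[1,0,0,0.1,0],[1,0,0,0.1,0],[1,0,0,0.1,0],[1,0,0,0.06,0],[1,0,0,0.06,0],[1,0,0,0.04,0],[1,0,0,0,0],[1,0,0,0,0]]]' 30
python3 - <<'E'
from h import *
plan(588.5,-98.5,0,92.2)
s=vision.snapshot("wrist"); cv2.imwrite("pics/w1.png",s["image"])
E
```

```text
time: 3.05
tcp_pos: [587.3, -96.3, 6.9]
tool_rot: [[-0.999, -0.037, -0.002], [-0.037, 0.999, 0.001], [0.002, 0.001, -1.0]]
force: [-0.5, -0.6, 0.1]
finger_gap: 85.1
grasp_force: 0.0
t 3.05 tcp [587.3 -96.3   6.9] yaw 92.15 gap 85.1 grip 0.0 F [-0.5 -0.6  0.1]
turn share -0.0003 xyz share [-0.0027 -0.0055  0.0173]
```

View pics/w1.png

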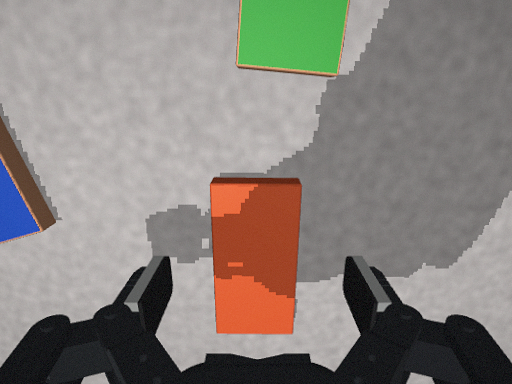

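The red tile sits between the open pads (cols 212–300, rows 178–333), so I'll go down and close.

```bash
python3 -m pendant '[[[1,-0.0027,-0.0055,0.017,0],[0.3,0,0,0,0],[-0.2,0,0,0,0],[-0.5,0,0,0,0],[-0.5,0,0,0,0],[-0.5,0,0,0,0],[-0.5,0,0,0,0],[-0.5,0,0,0,0]]]' 30
cat >> h.py <<'E'
def wristrect(n,ztop):  # tile top in tool coords
    st=telemetry.state(); s=vision.snapshot("wrist"); T=np.array(s["tool_from_camera"])
    R=np.array(st["tool_rot"]); W=np.eye(4); W[:3,:3]=R; W[:3,3]=st["tcp_pos"]; W=W@T
    s["R"]=W[:3,:3].T; s["t"]=-W[:3,:3].T@W[:3,3]
    l,stt=cseg(s["image"],n); i=np.argmax(stt[1:,4])+1
    r=rect(s,l==i,ztop); o=R.T@(np.array([r[0],r[1],ztop])-st["tcp_pos"])
    print(n,stt[i],"world",r,"in tool",np.round(o,1)); return s
E
python3 -c "
from h import *
plan(588.5,-98.5,100,92.2)
wristrect('red',12)"
```

```text
time: 3.77
tcp_pos: [589.1, -98.7, 1.2]
tool_rot: [[-0.999, -0.037, 0.001], [-0.037, 0.999, -0.0], [-0.001, -0.0, -1.0]]
force: [-1.3, -0.0, 5.2]
finger_gap: 43.0
grasp_force: 30.9
t 3.77 tcp [589.1 -98.7   1.2] yaw 92.15 gap 43.0 grip 30.9 F [-1.3 -0.   5.2]
turn share -0.0003 xyz share [ 0.0016  0.0006 -0.247 ]
red [ 210  178   95  161 8657] world [589.1 -98.6  92.4  43.8   2.2] in tool [  0.    0.1 -10.8]
```

```bash
python3 -m pendant '[[[-0.5,0,0,-0.03,0],[-0.5,0,0,-0.06,0],[-0.5,0,0,-0.06,0],[-0.5,0,0,-0.05,0],[-0.5,0,0,0,-0.0247],[-0.5,0.00295,0.0691,0,0],[-0.5,0.00295,0.0691,0,0],[-0.5,0.00295,0.0691,0,0],[-0.5,0.00295,0.0691,0,0],[-0.5,0.00295,0.0691,0,0],[-0.5,0.00295,0.0691,0,0],[-0.5,0.00295,0.0691,0,0],[-0.5,0.00295,0.0691,0,0],[-0.5,0.00295,0.0691,0,0],[-0.5,0.00295,0.0691,0,0],[-0.5,0,0,0,0],[-0.5,0,0,0,0]]]' 40
python3 - <<'E'
from h import *
plan(545.6,174.4,18.2,96.6)
st=telemetry.state()
wristrect('red',st["tcp_pos"][2]+10.8)
s=wristrect('white',17); cv2.imwrite("pics/w2.png",s["image"])
E
```

```text
time: 5.23
tcp_pos: [544.9, 175.9, 80.4]
tool_rot: [[-0.993, -0.117, -0.0], [-0.117, 0.993, -0.0], [0.0, -0.0, -1.0]]
force: [-0.8, -1.1, -1.7]
finger_gap: 42.6
grasp_force: 42.0
t 5.23 tcp [544.9 175.9  80.4] yaw 96.75 gap 42.6 grip 42.0 F [-0.8 -1.1 -1.7]
turn share 0.0008 xyz share [-0.0013 -0.004   0.1555]
red [  210   179    95   160 10104] world [545.  176.   91.8  43.8   6.7] in tool [ -0.1   0.1 -10.8]
white [    0     0   180   346 28221] world [555.1  40.4 284.  117.7  -6.8] in tool [   5.8 -134.8   63.4]
```

View pics/w2.png

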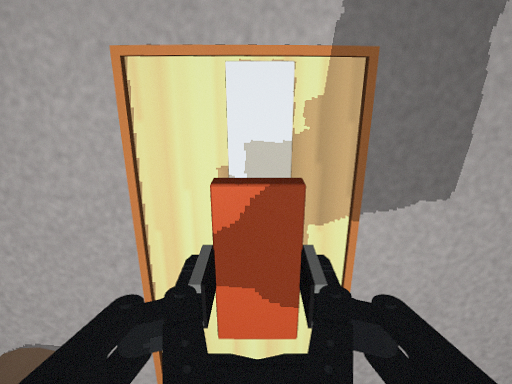

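The red tile is held at cols 210–305. White's far corners are at about (226,62) and (294,62), and I'll use them to check the white pose.

Run:
```python
from h import *
st=telemetry.state(); s=vision.snapshot("wrist"); T=np.array(s["tool_from_camera"])
W=np.eye(4); W[:3,:3]=st["tool_rot"]; W[:3,3]=st["tcp_pos"]; W=W@T
s["R"]=W[:3,:3].T; s["t"]=-W[:3,:3].T@W[:3,3]
a,b,c,d=[world(s,p,17)[:2] for p in [(62,225.5),(62,294.5),(170,228),(135,292.5)]]
print(a,b,np.linalg.norm(a-b),c,d); u=np.array([.9934,.115]); m=(a+b)/2; print("white centre",m+45*u)
for e in (a-c,b-d): print(np.degrees(np.arctan2(-e[1],-e[0])))
```

```text
[447.08453438 142.5953039 ] [442.031532  185.7662653] 43.46567314111976 [516.65681455 150.21586911] [487.35807996 191.41279169]
white centre [489.26103319 169.3557846 ]
6.250945075912125
7.101003757293125
```

```bash
python3 -m pendant '[[[-0.5,-0.0052,0,0.04,0],[-0.5,0,0,0.04,0],[-0.5,0,0,0.04,0],[-0.5,0,0,0.0225,0],[-0.5,0,0,0,0],[-0.5,0,0,0,0]]]' 40
python3 -m pendant '[[[-0.5,0,0,0.004,0],[-0.5,0,0,0.002,0],[-0.5,0,0,0.002,0],[-0.5,0,0,0.001,0],[-0.5,0,0,0,0],[-0.5,0,0,0,0]]]' 30
```

```text
time: 5.88
tcp_pos: [547.5, 174.2, 23.5]
tool_rot: [[-0.994, -0.114, -0.001], [-0.114, 0.994, -0.0], [0.001, -0.0, -1.0]]
force: [-0.4, 0.4, 0.1]
finger_gap: 42.9
grasp_force: 42.0
time: 6.38
tcp_pos: [547.5, 174.9, 20.1]
tool_rot: [[-0.993, -0.115, 0.0], [-0.115, 0.993, 0.0], [-0.0, 0.0, -1.0]]
force: [0.2, -0.6, -0.9]
finger_gap: 42.7
grasp_force: 42.0
```

```bash
python3 -m pendant '[[[-0.5,0,0,0.003,0],[-0.5,0,0,0.002,0],[-0.5,0,0,0.001,0],[-0.5,0,0,0,0],[-0.5,0,0,0,0]]]' 20
```

```text
time: 6.8
tcp_pos: [547.6, 174.9, 18.1]
tool_rot: [[-0.993, -0.115, 0.001], [-0.115, 0.993, 0.0], [-0.001, 0.0, -1.0]]
force: [-1.7, 0.1, 5.9]
finger_gap: 42.9
grasp_force: 42.8
```

Contact with white at the expected height. I'll release slowly, then back off upward.

```bash
python3 -m pendant '[[[0,0,0,0,0],[0.05,0,0,0,0],[0.1,0,0,0,0],[0.2,0,0,0,0],[0.4,0,0,0,0],[0.6,0,0,0,0],[0.6,0,0,0,0],[0.6,0,0,-0.02,0],[0.8,0,0,-0.06,0],[1,0,0,-0.06,0],[1,0,0,-0.06,0],[1,0,0,0,0],[1,0,0,0,0]]]' 20
python3 - <<'E'
from h import *
plan(449,-85,80,87.7)
s=wristrect('red',15); cv2.imwrite("pics/w3.png",s["image"])
E
```

```text
time: 7.88
tcp_pos: [548.3, 175.0, 99.3]
tool_rot: [[-0.993, -0.115, 0.003], [-0.115, 0.993, 0.001], [-0.003, 0.0, -1.0]]
force: [-0.5, -0.0, -0.5]
finger_gap: 85.5
grasp_force: 0.0
t 7.88 tcp [548.3 175.   99.3] yaw 96.59 gap 85.5 grip 0.0 F [-0.5 -0.  -0.5]
turn share 0.0494 xyz share [ 0.2219 -0.6595  0.0482]
red [ 227  150   62  104 4327] world [551.3 174.8  88.2  46.6   5.7] in tool [-2.7 -0.6 84.3]
```

View pics/w3.png

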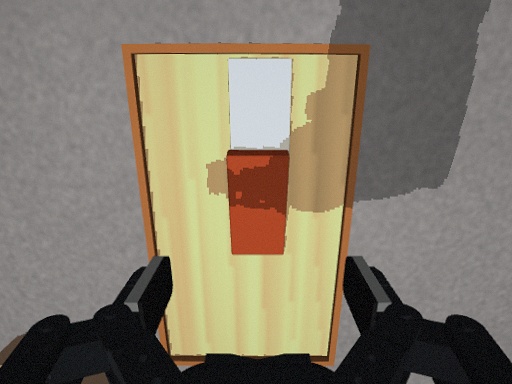

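Red lies tilted on white, from row 150 (raised end) to row 254 (low end), in line with it. Next is green.

```bash
python3 -m pendant '[[[1,0,0,0,0.0247],[1,0,0,0,0.0247],[1,0.0277,-0.0824,0,0],[1,0.0277,-0.0824,0,0],[1,0.0277,-0.0824,0,0],[1,0.0277,-0.0824,0,0],[1,0.0277,-0.0824,0,0],[1,0.0277,-0.0824,0,0],[1,0.0277,-0.0824,0,0],[1,0.0277,-0.0824,0,0],[1,0,0,0.05,0],[1,0,0,0,0],[1,0,0,0,0]]]' 30
python3 -c "
from h import *
wristrect('green',12); plan(449,-85,1,87.7)"
```

```text
time: 9.02
tcp_pos: [447.1, -84.8, 76.4]
tool_rot: [[-0.999, 0.041, -0.003], [0.041, 0.999, 0.001], [0.003, 0.001, -1.0]]
force: [0.3, -0.2, 0.1]
finger_gap: 85.2
grasp_force: 0.0
green [ 228  157   60  111 6238] world [450.7 -85.   87.8  41.9  -2.8] in tool [-3.8 -0.1 64.4]
t 9.07 tcp [447.9 -84.5  77.1] yaw 87.71 gap 86.0 grip 0.0 F [ 0.1 -0.3  0.1]
turn share 0.0 xyz share [-0.0029 -0.0012  0.1903]
```

```bash
python3 -m pendant '[[[1,-0.007,-0.001,0.06,0],[1,0,0,0.06,0],[1,0,0,0.04,0],[1,0,0,0.03,0],[1,0,0,0,0],[0.3,0,0,0,0],[-0.2,0,0,0,0],[-0.5,0,0,0,0],[-0.5,0,0,0,0],[-0.5,0,0,0,0],[-0.5,0,0,0,0],[-0.5,0,0,0,0]]]' 30
python3 -c "
from h import *
wristrect('green',12); plan(449,-85,1,87.7)
s=vision.snapshot('top'); l,stt=cseg(s['image'],'red'); i=np.argmax(stt[1:,4])+1; print(stt[i],rect(s,l==i,17)); cv2.imwrite('pics/top2.png',cv2.resize(s['image'][80:280,80:340],None,fx=3,fy=3))
for n,z in [('white',17)]:
    l,stt=cseg(s['image'],n)
    for i in np.argsort(-stt[1:,4])[:2]+1: print(n,stt[i],rect(s,l==i,z))"
```

```text
time: 10.07
tcp_pos: [451.8, -85.5, 2.6]
tool_rot: [[-0.999, 0.04, 0.002], [0.04, 0.999, -0.0], [-0.002, -0.0, -1.0]]
force: [-1.0, 1.6, 5.3]
finger_gap: 43.4
grasp_force: 30.0
green [  213   180    92   153 12811] world [451.  -85.2  88.5  42.4  -2.8] in tool [ 0.8  0.3 -9.4]
t 10.12 tcp [451.8 -85.5   2.6] yaw 87.71 gap 43.1 grip 30.0 F [-0.   0.9  4.6]
turn share 0.0 xyz share [0.0071 0.001  0.0039]
[152 175  21  35 407] [541.5 174.4  68.7  38.1   4.7]
white [234  52  46  41 737] [794.2 -13.   97.   87.3  56.8]
white [153 210  25  34 720] [471.8 166.9  62.8  44.1   6.7]
```

View pics/top2.png

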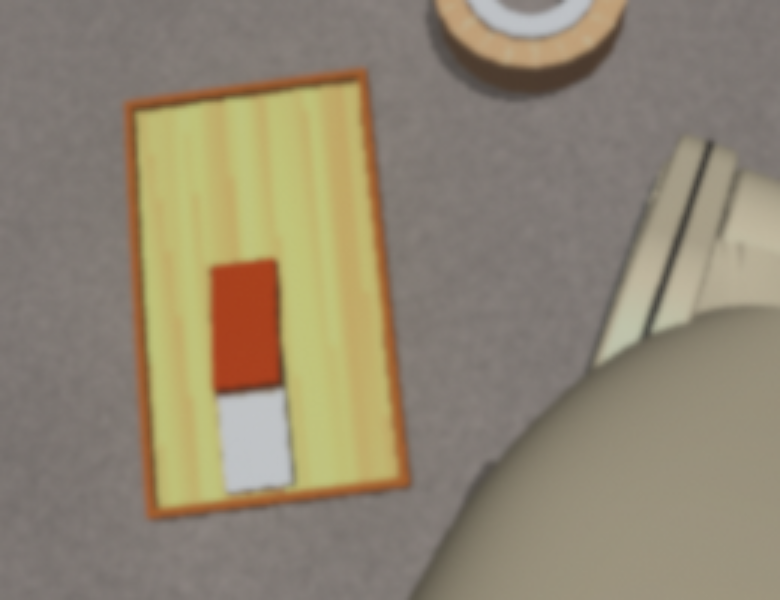

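The crop shows red in line with white, about 28 mm over its end; red's low edge is at crop (243,263). I'll carry green over.

```bash
python3 -m pendant '[[[-0.5,0,0,-0.03,0],[-0.5,0,0,-0.06,0],[-0.5,0,0,-0.07,0],[-0.5,0,0,-0.05,0],[-0.5,0,0,0,-0.0247],[-0.5,0,0,0,-0.0247],[-0.5,-0.0466,0.062,0,0],[-0.5,-0.0466,0.062,0,0],[-0.5,-0.0466,0.062,0,0],[-0.5,-0.0466,0.062,0,0],[-0.5,-0.0466,0.062,0,0],[-0.5,-0.0466,0.062,0,0],[-0.5,-0.0466,0.062,0,0],[-0.5,-0.0466,0.062,0,0],[-0.5,-0.0466,0.062,0,0],[-0.5,-0.0466,0.062,0,0],[-0.5,0,0,0,0],[-0.5,0,0,0,0]]]' 40
python3 - <<'E'
from h import *
s=vision.snapshot("top"); 
f=lambda x,y:(80+(y-1)/3,80+(x-1)/3)
lo=world(s,f(243,263),16.8)[:2]; print("red low end",lo,"centre",lo-np.array([.9934,.115])*45*.98)
st=telemetry.state(); plan(608.5,182,25,96.6)
s=wristrect('green',st["tcp_pos"][2]+9.4); cv2.imwrite("pics/w4.png",s["image"])
E
```

```text
time: 11.67
tcp_pos: [608.0, 183.6, 85.3]
tool_rot: [[-0.993, -0.117, -0.0], [-0.117, 0.993, -0.0], [0.0, -0.0, -1.0]]
force: [0.0, -1.0, -1.3]
finger_gap: 42.5
grasp_force: 42.0
red low end [590.80641275 178.58835318] centre [546.99747275 173.51685318]
t 11.72 tcp [607.5 182.6  85.4] yaw 96.66 gap 42.6 grip 42.0 F [ 0.2  0.1 -2.1]
turn share 0.0003 xyz share [-0.0023 -0.0017  0.151 ]
green [  213   180    91   153 12788] world [606.6 182.6  88.2  42.3   6.2] in tool [ 0.9  0.1 -9.4]
```

View pics/w4.png

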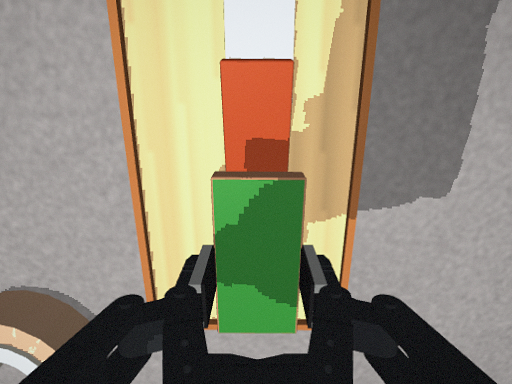

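Green is held (cols 213–304, rows 172–332) straight behind red, so I'll lower it.

```bash
python3 -m pendant '[[[-0.5,-0.001,-0.001,0.04,0],[-0.5,0,0,0.04,0],[-0.5,0,0,0.04,0],[-0.5,0,0,0.021,0],[-0.5,0,0,0,0],[-0.5,0,0,0,0]]]' 30
python3 -m pendant '[[[-0.5,0,0,0.005,0],[-0.5,0,0,0.003,0],[-0.5,0,0,0.002,0],[-0.5,0,0,0,0],[-0.5,0,0,0,0]]]' 20
```

```text
time: 12.27
tcp_pos: [608.1, 181.1, 29.4]
tool_rot: [[-0.993, -0.114, -0.0], [-0.114, 0.993, -0.0], [0.0, -0.0, -1.0]]
force: [-0.1, -0.7, -0.9]
finger_gap: 43.1
grasp_force: 42.0
time: 12.68
tcp_pos: [608.6, 181.8, 25.6]
tool_rot: [[-0.993, -0.115, 0.001], [-0.115, 0.993, -0.0], [-0.001, -0.0, -1.0]]
force: [0.5, -0.7, 0.1]
finger_gap: 42.4
grasp_force: 42.1
```

```bash
python3 -m pendant '[[[-0.3,0,0,0.002,0],[-0.3,0,0,0.002,0],[-0.3,0,0,0.002,0],[-0.3,0,0,0,0],[-0.3,0,0,0,0]]]' 20
```

```text
time: 13.1
tcp_pos: [609.0, 182.0, 23.5]
tool_rot: [[-0.993, -0.115, 0.002], [-0.115, 0.993, 0.0], [-0.002, 0.0, -1.0]]
force: [1.9, -0.4, 6.4]
finger_gap: 42.5
grasp_force: 42.8
```

Contact. Releasing slowly.

```bash
python3 -m pendant '[[[0,0,0,0,0],[0.05,0,0,0,0],[0.1,0,0,0,0],[0.2,0,0,0,0],[0.4,0,0,0,0],[0.6,0,0,0,0],[0.6,0,0,0,0],[0.7,0,0,-0.02,0],[0.8,0,0,-0.06,0],[1,0,0,-0.06,0],[1,0,0,-0.06,0],[1,-0.08,0,-0.06,0],[1,-0.08,0,-0.06,0],[1,0,0,0,0],[1,0,0,0,0]]]' 20
python3 - <<'E'
from h import *
s=wristrect('green',17); cv2.imwrite("pics/w5.png",s["image"])
s=vision.snapshot("scene"); cv2.imwrite("pics/scene2.png",cv2.resize(s["image"][90:260,240:470],None,fx=3,fy=3))
s=vision.snapshot("top")
for n,z in [('white',17),('red',22),('green',25)]:
    l,stt=cseg(s['image'],n)
    for i in np.argsort(-stt[1:,4])[:2]+1: print(n,stt[i],rect(s,l==i,z))
E
```

```text
time: 14.35
tcp_pos: [673.7, 189.3, 152.3]
tool_rot: [[-0.993, -0.115, 0.004], [-0.115, 0.993, 0.001], [-0.004, 0.0, -1.0]]
force: [-1.2, -0.5, -0.8]
finger_gap: 85.1
grasp_force: 0.0
green [ 232   58   53  103 4948] world [608.  181.3  87.8  44.1   5.5] in tool [ 66.7  -0.4 135. ]
white [ 167  188  140  151 7581] [407.   36.1 273.  261.4   9.1]
white [ 160   30  158  128 4745] [742.    5.6 315.9 254.9  51.1]
red [153 201  19   9  62] [513.4 171.8  35.8  15.8  89. ]
red [153 197   3   2   3] [528.5 188.1   4.    2.   88.9]
green [149 140  21  39 727] [605.9 180.6  77.3  40.2   2.8]
```

View pics/w5.png

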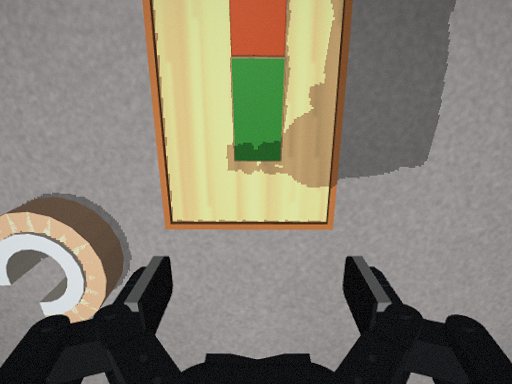

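View pics/scene2.png

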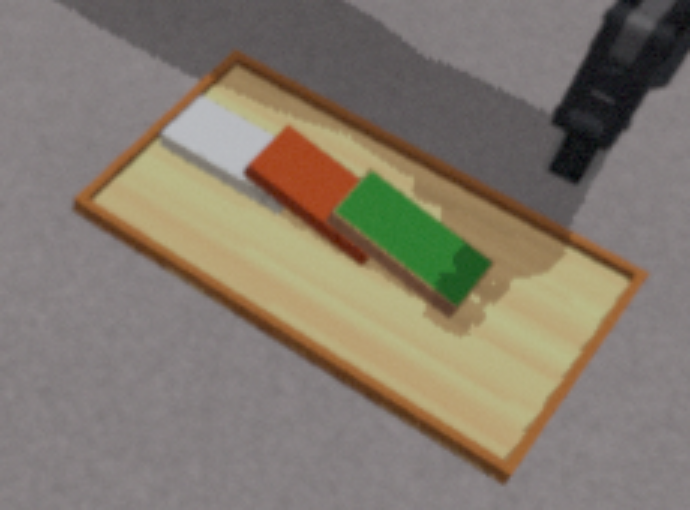

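Both pictures show a straight shingled row: green rests on red and red on white, each overlapping by about a third, with the gripper clear. I'm handing it in.

```bash
python3 -c "
from bench import arm
print(arm.sign_off())"
```

```text
the job is handed in; nothing more can be done
None
```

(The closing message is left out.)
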